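# Take the marked cup out of the bench marker with tongs

### The job

The bench marking machine has just marked the base of the small steel cup that stands upside down on its nest. Press the lift lever on the machine's head all the way down so that the stylus rises off the cup; then take the serving tongs and with them lift the freshly cleaned cup off the nest, with neither the gripper touching the cup nor the cup being knocked against the stylus. Finish while holding it still in the tongs, upside down as it stood, out in front of the machine's head with its rim more than 10 cm above the bench, the lever left down and everything else left where it was.

Things in the scene. Friction and masses are not known exactly. Their poses are not given: they have to be found in the camera images.
- marker: bench marking machine fixed to the bench (place and turn vary): grey base plate (x -75..75, y -70..165, 20 mm thick), column at y 105..155, 280 mm high with its crank, white head overhanging the nest (x -36..36, y -45..146, z 125..195 mm; motor cap to z 225 at y 60). Origin on the bench under the nest axis; z up, open front along -x, roughly towards the robot, column on its +y side
- nest (a point): centre of the top of the machine's nest, 30 mm above the bench: a steel disc 52 mm across, with a locating plug 28 mm across that stands 8 mm higher inside the cup. Tongs can come in between nest and head from the machine's front, moving along its +x
- lift_lever (a joint): lift lever angle (rad): 0 = up (stylus down), 0.80 = pressed fully down to its stop (stylus up 28 mm, 35 mm per rad). Pivot along the machine's x, at y -50, z 175 mm in its frame; 75 mm long to the knob's centre, pointing along the machine's -y, 0.70 rad above level at 0, 0.10 rad below level at 0.80. 2 to 3 N on the knob moves it; it stays where it is left
- lever_knob (a point): centre of the black ball knob, 20 mm across, at the lever's outer end (moves with the lever)
- stylus: vertical steel quill, 16 mm across, with a pointed tip (10 mm across and narrowing over its last 18 mm), under the head over the nest. Origin at the point of the tip: 81 mm above the bench when down (1 mm over the cup's base), 109 mm when fully raised
- cup: the marked cup: small straight-sided steel cup standing upside down on the machine's nest, flat base upwards: 38 mm across, 50 mm high, with a 42 mm rim bead over the lowest 5 mm, hollow, about 60 g. It sits with play over the nest's plug and must rise 8 mm to come off. Origin at the centre of the rim plane (underside as it stands), z up towards its base
- tongs: steel serving tongs, 255 mm long, 34 mm high, 85 g, lying on their side beside the serving spoon (the two may have changed places), sprung open, closing level. Origin on the centre line at the underside, below the best grip from above, near the centre of mass; x to the tips, z up. Arms: upright strips 22 mm wide (z 6..28) from x -60 to 45 mm, 63 mm over their outer faces at x 0 when open
- tongs_tips (a point): point between the middles of the two heads, tongs x 105, z 17 mm: the cup's axis goes here. Heads 34 mm high, shallow V hollows inside, ending at x 122 mm; free gap at the tips 72 mm when open. 1 mm together at the grip brings the heads 2 mm together. The springs push out with 8 to 12 N at the grip: pressed in to 58 mm over the outer faces (arms then parallel there) the tongs can be carried, still open; closed on the cup they measure 43 mm there
- serving_spoon: bystander: steel serving spoon 225 mm long with a round shallow bowl 52 mm across, lying beside the tongs; may have changed places with them. Origin under its middle, x to the bowl
- fork: bystander: steel table fork, 211 mm long, lying on the bench between robot and machine; origin under its middle
- cup_b: bystander: another cup like the first, upside down on the bench; origin under its centre
- cup_c: bystander: a third such cup on the bench; origin under its centre
- shaker: bystander: steel salt shaker, 40 mm across, 69 mm high; origin under its centre
- paste_jar: bystander: white jar of polishing paste with a black lid, 60 mm across, 55 mm high; origin under its centre
- brush: bystander: hand brush 170 mm long lying at the right of the bench; origin under its middle
Not all that is in view belongs to the job. Leave any orange or pink look-alike of the cup alone.

How it is judged (in metres and radians):
On the way, in this order (a step that is already met when the one before it is completed fails the run):
1. the lift lever is pressed fully down (stylus raised) with the cup still on its nest (value of joint lift_lever above 0.72 rad and distance of cup from where it was at the start of the episode below 0.008 m), for 0.2 s.
2. the tongs clasp the cup and have lifted it clear of the nest (contact force between tongs and cup above 2 N and contact force between cup and marker below 0.2 N and z of cup in the frame of marker above 0.039 m), for 0.2 s.
At the end, for the whole second after the job is handed in: Gripper holding tongs, tongs clasping cup (over 2 N): rim over 100 mm above the bench, cup axis over 51 mm in front of the nest axis, tilt under 0.35 rad, under 40 mm/s, cup and tongs clear of the machine, lever still down (over 0.72 rad) (height (world z) of cup above 0.1 m and x of cup in the frame of marker below -0.051 m and angle between cup's own z axis and vertical below 0.35 rad and contact force between tongs and cup above 2 N and contact force between each of cup, tongs and marker below 0.2 N and contact force between the fingers and tongs above 2 N and linear speed of cup below 0.04 m/s and value of joint lift_lever above 0.72 rad); the arm keeps its last pose, push and grip.
It fails at once if the gripper or arm touches the cup (contact force between any of the fingers, the arm and cup above 0.3 N).
It fails at once if the cup is knocked or scraped against the stylus (contact force between stylus and cup above 1.5 N).
It fails at once if the cup is shifted off its nest while the stylus is still down (value of joint lift_lever below 0.6 rad and distance of cup from where it was at the start of the episode above 0.01 m).
It fails at once if one of the other things is pushed away (more than 30 mm) or knocked over (distance of any of serving_spoon, fork, cup_b, cup_c, shaker, paste_jar, brush from where it was at the start of the episode above 0.03 m or angle between any of serving_spoon, fork, cup_b, cup_c, shaker, paste_jar, brush's own z axis and vertical above 0.6 rad).
It also fails if it takes over 72 s, if anything falls off the work surface, if the arm or the gripper's body presses on something with over 40 N, if the wrist force passes 120 N, or if a joint passes its speed limit or range.

### The arm

A 6-joint arm with a two-finger parallel gripper is mounted at the origin on the work surface. World frame = base frame: x ahead of the robot, y to its left, z up, the work surface at z = 0. Lengths are in m, angles in degrees, forces in N, time in s.
With the tool pointing down it reaches from about 0.35 to 0.875 m from the base axis. Payload 4.2 kg.
Tool frame: the origin (TCP) lies where the fingers leave the gripper's body, on its centre line; the fingertips stand 70 mm ahead of it and the grasp point (between the pads) lies 51 mm ahead of it; z points along the fingers, y is the direction in which the jaws open and shut (so a half turn about z gives the same grasp; the last joint's range is limited). The gripper opens to 87 mm and grips with 3 to 60 N. Pads are 19 mm wide; open, the fingers measure 117 mm over their backs; the gripper's body (75 mm by 190 mm) begins 51 mm behind the grasp point.
Start: joints at [-50.787, 22.042, 0.453, 0, -68.411, -14.817], TCP at [0.258, -0.569, 0.292] pointing down, gripper open.
Joint ranges: [-179.83, 179.83], [-69.29, 118.12], [-61.27, 80.66], [-181.25, 117.63], [-171.15, -9.14], [-177.46, 177.46]. Speed limits (degrees/s): [159.86, 159.86, 180, 180, 180, 180].

### API

Orientations are given as a 3x3 rotation matrix whose columns are the frame's x, y, z axes.
In Python, from station import sense, cams, job gives the robot as it stands. The module is installed in compiled form; this text tells all that it offers.
- The arm moves only by the shell command python3 -m handwheel 'ROWS'. ROWS is JSON, a list of rows, each a list of 5 numbers: the shift along the tool's x, y, z in cm, then the turn about the tool's z in degrees, then the opening, from 0 (shut) to 1 (fully open). A call has 1 to 10 rows; each row shifts and turns the commanded pose from where the row before left it, along the tool's axes as they then stand; what a row does not reach is not made up. A row lasts 1/8 s, in which the tool goes at most 62.5 mm and 10.7 degrees, less where a joint would pass 70% of its speed; a pose out of reach is approached as far as the arm can. A call with a gripper value outside its range is refused whole. The fingers move at their own pace and stop on an object; the grip force is fixed at half the most. Time passes only in rows, so rows that do not move let the fingers close. It gives the time, the measured TCP pose, the force and the opening at its end, in the units of the state.
- sense(): the state, without advancing time (a new reading comes with each control period).
- cams.capture(name): name is "scene" or "side" or "wrist"; returns the picture (400x640x3 uint8, red, green, blue); there is no depth.
- cams.camera_params(name): a dict with "fx", "fy", "cx", "cy" (pixels), "k1" (the pictures are not rectified: a ray, as slopes to the right and down, at radius r is drawn at 1 + k1 r^2 times it, then the intrinsics apply), "origin" and "rotation" of the camera in the world. Camera axes: x right, y down, z forward; pixel columns grow to the right and rows downward; lengths in m; the calibration is good to about 2 mm. A picture is of the moment at which its call begins: read the wrist's pose just before it. camera_params takes no time and is no camera call; for the wrist camera it gives the pose at the moment of the call.
- job.finish_job(): hands the job in, once; it reports no verdict.
The state is a dict: "time_s": time; "joints": joint angles; "joint_velocities": joint speeds; "effort": joint torques, N m; "tcp_pos": TCP position; "ee_rot": TCP orientation; "wrist_force": force on the tool from outside, world axes, zero at the start; "moment": the same for the moment, N m; "gripper_width": opening from 0.0 (shut) to 1.0 (fully open).
Only numpy, scipy, OpenCV 4.12 (cv2) and the standard library are available. Lean on these libraries where they do the work, as an engineer would, in place of code of your own. Each camera call takes 0.05 s, during which the arm holds its last target. There are 200 camera calls.

## Working session

There is one attempt and no reset: what is moved stays moved. The work goes in short steps, Python scripts to look and compute and a shell command to move; the robot and the scene stay as the last step left them, time stands still between calls to the robot, and variables do not carry over. Pictures are saved under pics/ and viewed, about 8 in all and at most 12, crops included, and the job is handed in when it is done.

```bash
mkdir -p pics; cat > h.py <<'E'
import numpy as np, cv2
from station import sense, cams, job
def K(p): return np.array([[p['fx'],0,p['cx']],[0,p['fy'],p['cy']],[0,0,1.]])
def ray(p,u,v):
    q=cv2.undistortPoints(np.array([[[u,v]]],float),K(p),np.array([p['k1'],0,0,0,0.]))[0,0]
    # exact inverse of r(1+k1 r^2)
    return np.array(p['rotation'])@np.array([q[0],q[1],1.])
def at_z(p,u,v,z):
    d=ray(p,u,v);o=np.array(p['origin']);return o+d*(z-o[2])/d[2]
def proj(p,X):
    R=np.array(p['rotation']);c=R.T@(np.array(X,float)-p['origin']);x=c[:2]/c[2]
    x=x*(1+p['k1']*(x@x));return np.array([p['fx']*x[0]+p['cx'],p['fy']*x[1]+p['cy']])
def snap(n,f,crop=None,s=1):
    p=cams.camera_params(n);im=cams.capture(n)[:,:,::-1].copy()
    cv2.imwrite('pics/raw_'+f,im)
    if crop: x0,y0,x1,y1=crop;im=im[y0:y1,x0:x1]
    if s!=1: im=cv2.resize(im,None,fx=s,fy=s,interpolation=cv2.INTER_CUBIC)
    cv2.imwrite('pics/'+f,im);return p
E
python3 - <<'E'
from h import *
import pickle
d={}
for n in ['scene','side','wrist']:
    d[n]=snap(n,n+'.png'); print(n,{k:np.round(v,3).tolist() for k,v in d[n].items()})
pickle.dump(d,open('p0.pkl','wb'))
print(sense())
a=cv2.imread('pics/scene.png');b=cv2.imread('pics/side.png')
cv2.imwrite('pics/both.png',cv2.resize(np.vstack([a,b]),(480,600)))
E
```

```text
scene {'fx': 408.037, 'fy': 408.037, 'cx': 316.541, 'cy': 199.027, 'k1': -0.108, 'origin': [1.287, 0.128, 1.233], 'rotation': [[-0.275, 0.806, -0.524], [0.961, 0.239, -0.137], [0.015, -0.542, -0.841]]}
side {'fx': 447.152, 'fy': 447.152, 'cx': 323.836, 'cy': 199.115, 'k1': -0.072, 'origin': [-0.031, 0.605, 1.104], 'rotation': [[-0.736, -0.487, 0.47], [-0.677, 0.537, -0.503], [-0.007, -0.689, -0.725]]}
wrist {'fx': 306.009, 'fy': 306.009, 'cx': 318.531, 'cy': 199.388, 'k1': -0.058, 'origin': [0.196, -0.597, 0.383], 'rotation': [[-0.414, 0.883, 0.223], [0.91, 0.401, 0.103], [0.002, 0.246, -0.969]]}
{'time_s': 0.15, 'joints': array([-5.07868362e+01,  2.20792899e+01,  3.97735552e-01, -1.84498465e-02,
       -6.84093181e+01, -1.48142057e+01]), 'joint_velocities': array([-0.06109961, -0.03692119,  0.2664583 ,  0.13318046, -0.04436224,
       -0.0187421 ]), 'effort': array([-2.28203085e-04, -3.91053557e+01,  1.87587690e+01,  4.22230572e+00,
        1.23683014e-02, -1.39450681e-04]), 'tcp_pos': array([ 0.25803434, -0.56888603,  0.2914303 ]), 'ee_rot': array([[-9.10740167e-01, -4.12979120e-01, -7.70696192e-04],
       [-4.12979823e-01,  9.10739071e-01,  1.41812965e-03],
       [ 1.16245198e-04,  1.60982961e-03, -9.99998697e-01]]), 'wrist_force': array([-0.01214258,  0.18459765,  0.76868358]), 'moment': array([0.05709874, 0.00236891, 0.01896435]), 'gripper_width': 1.0025062286204736}
```

View pics/scene.png

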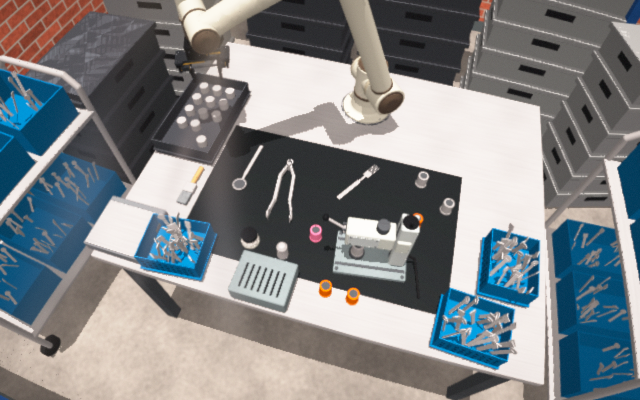

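View pics/side.png

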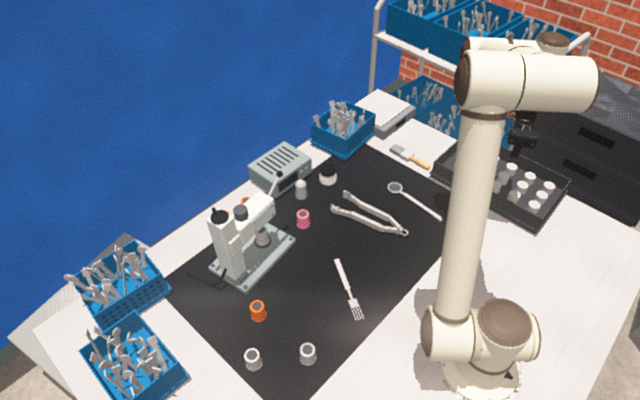

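The scene view shows the machine at (375,245), the tongs with their tips near (270..290,218) and hinge at (291,160), and the spoon to the left of them. There are pink (316,233) and orange look-alikes. The steel cup on the nest is under the head, at about (357,250). Next I'll enlarge both views.

```bash
python3 - <<'E'
import cv2
a=cv2.imread('pics/scene.png')[145:295,235:435];cv2.imwrite('pics/a.png',cv2.resize(a,None,fx=4,fy=4,interpolation=cv2.INTER_CUBIC))
b=cv2.imread('pics/side.png')[165:300,200:420];cv2.imwrite('pics/b.png',cv2.resize(b,None,fx=3.6,fy=3.6,interpolation=cv2.INTER_CUBIC))
E
```

```text
(no output)
```

View pics/a.png

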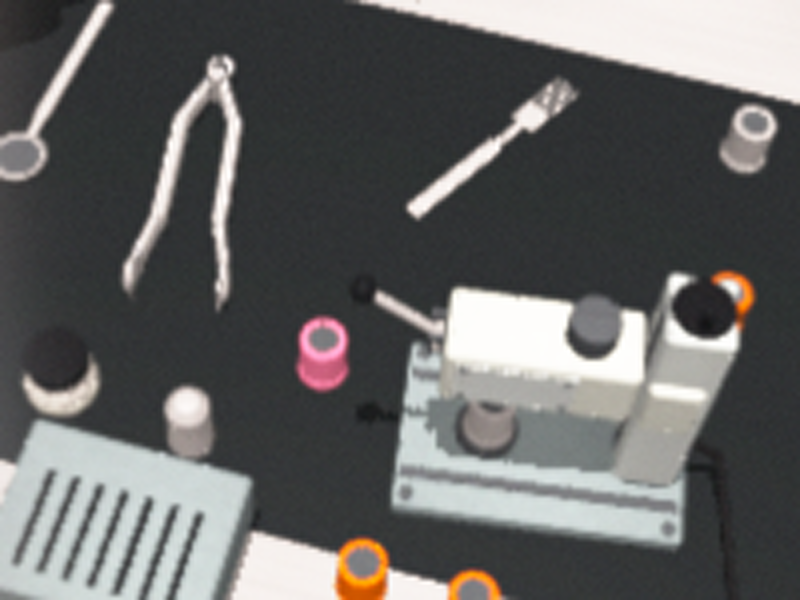

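View pics/b.png

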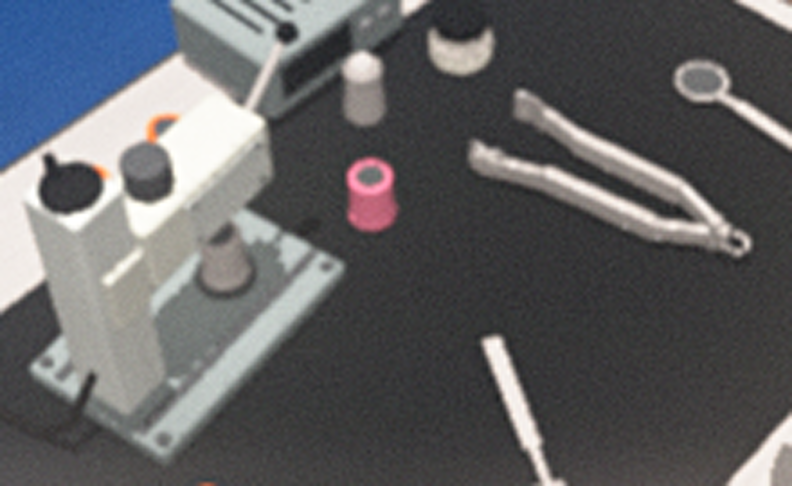

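The crops agree on which cup it is. It is the grey steel cup on the nest, at crop A (488,425) and crop B (225,262). Pink is at A (323,352), orange at A (362,570), (473,590) and (732,290), and the loose steel cup at A (748,135). The knob is at A (363,289) / B (287,32). The tongs' hinge is at A (220,68) and their tips at A (128,290) and (221,303). Next I'll fit the poses.

```bash
cat > fit.py <<'E'
from h import *
import pickle
from scipy.optimize import least_squares
d=pickle.load(open('p0.pkl','rb'))
A=lambda u,v:('scene',235+u/4,145+v/4)
B=lambda u,v:('side',200+u/3.6,165+v/3.6)
def W(q,X):
    c,s=np.cos(q[2]),np.sin(q[2]);return np.array([q[0]+c*X[0]-s*X[1],q[1]+s*X[0]+c*X[1],X[2]])
def fit(obs,q0):
    f=lambda q:np.concatenate([proj(d[o[0]],W(q,X))-o[1:] for o,X in obs])
    r=least_squares(f,q0,loss='soft_l1');print(np.round(r.x[:2],4),np.degrees(r.x[2]).round(2));print(np.round(f(r.x).reshape(-1,2),1).tolist());return r.x
k=.075;kn=(0,-.050-k*np.cos(.7),.175+k*np.sin(.7))
M=[(A(363,289),kn),(B(287,32),kn),(A(455,288),(-.036,-.045,.195)),(A(597,308),(0,.06,.225)),(B(147,156),(0,.06,.225)),
(B(345,265),(-.075,-.07,.02)),(B(270,125),(-.036,-.045,.195)),(B(225,276),(0,0,.03)),(A(487,437),(0,0,.03)),(A(405,492),(.065,-.06,.02)),(A(668,528),(.065,.155,.02)),(B(325,265),(-.065,-.06,.02)),(B(165,440),(-.065,.155,.02))]
T=[(A(220,66),(-.126,0,.02)),(B(738,240),(-.126,0,.02)),(A(128,268),(.115,.040,.034)),(A(221,282),(.115,-.040,.034)),(A(183,118),(-.06,.0315,.028)),(A(160,213),(.045,.0315,.028)),(A(238,122),(-.06,-.0315,.028)),(A(218,218),(.045,-.0315,.028)),
(B(683,183),(-.06,-.0315,.028)),(B(655,221),(-.06,.0315,.028)),(B(548,176),(.045,.0315,.028))]
# assign left/right: swap handled by trying both y signs
if __name__=='__main__':
    m=fit(M,[.75,.0,0.])
    for s in(1,-1): t=fit([(o,(X[0],s*X[1],X[2])) for o,X in T],[.6,-.2,0.])
    print(W(m,kn))
E
python3 fit.py
```

```text
[0.69   0.1123] 8.11
[[0.4, -1.1], [-1.0, -0.4], [-0.6, -3.7], [0.2, 1.2], [-1.2, 0.3], [-0.4, -1.0], [0.7, -1.4], [-0.6, -2.1], [-0.0, -4.0], [-0.2, -0.6], [0.9, -1.0], [0.6, -0.3], [-1.0, 0.2]]
[ 0.5172 -0.1922] 10.58
[[-0.6, -0.9], [-1.2, -0.8], [24.6, 2.4], [-21.8, -3.2], [14.7, -0.4], [16.8, -0.2], [-16.1, -2.9], [-15.4, -3.0], [-0.1, -1.3], [-1.2, 0.9], [-0.7, 0.3]]
[ 0.5215 -0.1909] 9.1
[[0.2, 0.1], [-3.0, -0.6], [0.6, 1.1], [0.4, 0.2], [-2.0, -1.0], [-1.3, -0.9], [1.3, -0.2], [1.9, -0.2], [-10.8, 11.2], [6.4, -11.9], [7.9, -12.5]]
[0.7051079  0.00602478 0.22331633]
```

```bash
cat >> h.py <<'E'
def Rz(deg):
    a=np.radians(deg);return np.array([[np.cos(a),-np.sin(a),0],[np.sin(a),np.cos(a),0],[0,0,1]])
def delta(target,yaw):
    """yaw = machine/tongs yaw deg: tool y along yaw+90; prints turn, then shift (cm) in turned axes"""
    s=sense();R=s['ee_rot'];cur=np.degrees(np.arctan2(R[1,1],R[0,1]))-90
    turn=cur-yaw;Rn=R@Rz(turn);dd=Rn.T@(np.array(target)-s['tcp_pos'])*100
    print('t',s['time_s'],'tcp',s['tcp_pos'].round(4),'yaw',cur.round(2),'turn',turn.round(2),'shift',dd.round(2),'F',s['wrist_force'].round(1),'w',round(s['gripper_width'],3))
E
python3 - <<'E'
from fit import *
t=fit([(o,(X[0],-X[1] if o[0]=='scene' else X[1],X[2])) for o,X in T],[.6,-.2,0.])
t=fit([(o,(X[0],-X[1] if o[0]=='scene' else -X[1],X[2])) for o,X in T],[.6,-.2,0.])
m=fit(M,[.75,.0,0.]);
p=W(m,(0,-.116,0));print(p)
delta([p[0],p[1],.33],np.degrees(m[2]))
for o in [A(323,325)]: print('pink top',at_z(d[o[0]],o[1],o[2],.05))
E
```

```text
[ 0.5186 -0.1932] 8.95
[[-0.1, -0.6], [-1.9, -0.5], [0.1, 0.2], [-0.1, -0.6], [-2.3, -1.8], [-1.7, -1.8], [1.0, -1.0], [1.5, -1.0], [-0.3, -1.3], [-1.9, 0.7], [-0.9, -0.5]]
[ 0.5215 -0.1909] 9.1
[[0.2, 0.1], [-3.0, -0.6], [0.6, 1.1], [0.4, 0.2], [-2.0, -1.0], [-1.3, -0.9], [1.3, -0.2], [1.9, -0.2], [-10.8, 11.2], [6.4, -11.9], [7.9, -12.5]]
[0.69   0.1123] 8.11
[[0.4, -1.1], [-1.0, -0.4], [-0.6, -3.7], [0.2, 1.2], [-1.2, 0.3], [-0.4, -1.0], [0.7, -1.4], [-0.6, -2.1], [-0.0, -4.0], [-0.2, -0.6], [0.9, -1.0], [0.6, -0.3], [-1.0, 0.2]]
[ 0.70632656 -0.00252565  0.        ]
t 0.15 tcp [ 0.258  -0.5689  0.2914] yaw 24.39 turn 16.28 shift [-52.37  49.75  -3.81] F [-0.   0.2  0.8] w 1.003
pink top [ 0.65241066 -0.03780809  0.05      ]
```

```bash
python3 -m handwheel '[[0,0,-2,8.14,0],[0,0,-1.8,8.14,0],[-5,5,0,0,0],[-5,5,0,0,0],[-5,5,0,0,0],[-5,5,0,0,0],[-5,5,0,0,0],[-5,5,0,0,0],[-4,5,0,0,0],[-4,5,0,0,0]]'; python3 -m handwheel '[[-2,5,0,0,0],[0,3,0,0,0],[0,0,0,0,0],[0,0,0,0,0]]'; python3 - <<'E'
from fit import *
delta([.7063,-.0025,.33],8.1)
p=snap('wrist','w1.png');pickle.dump(p,open('pw1.pkl','wb'))
im=cv2.imread('pics/w1.png')
for q,X in [((.69,.1123,np.radians(8.11)),kn),((.69,.1123,np.radians(8.11)),(0,0,.03)),((.69,.1123,np.radians(8.11)),(0,.06,.225)),((.69,.1123,np.radians(8.11)),(-.036,-.045,.195)),((.69,.1123,np.radians(8.11)),(-.075,-.07,.02))]:
    u=proj(p,W(q,X));print(u.round(1));cv2.drawMarker(im,tuple(int(a) for a in u),(0,0,255),0,10,1)
cv2.imwrite('pics/w1m.png',im)
E
```

```text
time_s: 1.4
tcp_pos: [0.5474, -0.1596, 0.3301]
ee_rot: [[-0.99, -0.141, -0.0], [-0.141, 0.99, 0.0], [0.0, 0.0, -1.0]]
wrist_force: [0.6, 0.7, -0.1]
gripper_width: 0.022
time_s: 1.9
tcp_pos: [0.5552, -0.0799, 0.3302]
ee_rot: [[-0.99, -0.141, -0.0], [-0.141, 0.99, -0.0], [0.0, -0.0, -1.0]]
wrist_force: [0.4, -0.3, -0.3]
gripper_width: 0.005
t 1.9 tcp [ 0.5552 -0.0799  0.3302] yaw 8.11 turn 0.01 shift [-1.605e+01  5.530e+00  1.000e-02] F [ 0.4 -0.3 -0.3] w 0.005
[395.4 405. ]
[437.5 286. ]
[583.  396.9]
[459.9 345.1]
[391.3 235. ]
```

View pics/w1m.png

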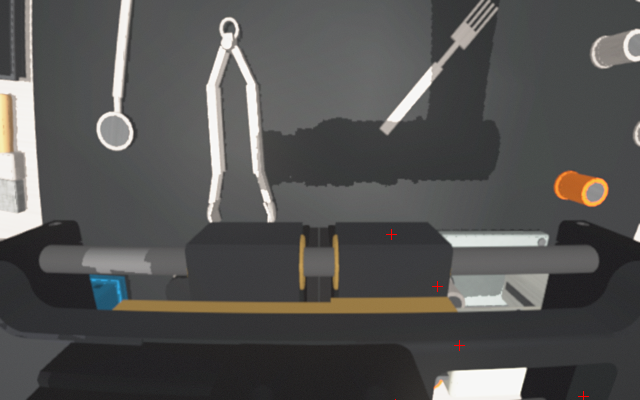

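```bash
python3 - <<'E'
from fit import *
d['w']=pickle.load(open('pw1.pkl','rb'))
w=lambda u,v:('w',u,v)
Tw=[(w(229,27),(-.126,0,.017)),(w(210,88),(-.06,-.0315,.028)),(w(215,173),(.045,-.0315,.028)),(w(258,86),(-.06,.0315,.028)),(w(263,172),(.045,.0315,.028))]
fit(Tw,[.52,-.19,.15])
T2=[(o,(X[0],-X[1] if o[0]=='scene' else X[1],X[2])) for o,X in T]
t=fit(T2+Tw,[.52,-.19,.15])
m=fit(M+[(w(549,233),(-.075,.165,.02))],[.7,.1,.1])
p=W(m,(0,-.116,0));print(p)
delta([p[0],p[1],.33],8.1)
E
```

```text
[ 0.5204 -0.1914] 9.6
[[1.5, 5.1], [-3.0, 0.1], [0.3, -0.8], [-0.3, 0.1], [0.2, -1.1]]
[ 0.5202 -0.1917] 9.37
[[-0.1, -0.2], [-2.4, -0.7], [0.6, 0.8], [0.5, -0.2], [-2.1, -1.3], [-1.3, -1.2], [1.1, -0.6], [1.9, -0.6], [-0.9, -1.4], [-2.5, 0.7], [-1.5, -0.4], [1.7, 4.9], [-3.0, -0.2], [-0.0, -1.1], [-0.4, 0.0], [-0.2, -1.2]]
[0.6901 0.1118] 8.57
[[0.2, -0.8], [-1.2, -0.6], [-0.9, -3.6], [-0.0, 1.0], [-1.0, 0.2], [-0.3, -1.3], [0.8, -1.6], [-0.5, -2.2], [-0.2, -4.0], [-0.2, -0.4], [0.9, -1.3], [0.7, -0.6], [-0.4, 0.2], [1.4, 0.2]]
[ 0.7074095  -0.00295244  0.        ]
t 1.95 tcp [ 0.5552 -0.0803  0.3302] yaw 8.07 turn -0.03 shift [-1.616e+01  5.510e+00  1.000e-02] F [-0.2  0.4 -0.5] w 0.006
```

```bash
python3 -m handwheel '[[-4,1.5,0,0,0],[-4,1.5,0,0,0],[-4,1.5,0,0,0],[-4,1,0,0,0],[0,0,0,0,0],[0,0,2,0,0],[0,0,1,0,0],[0,0,1,0,0],[0,0,1,0,0],[0,0,1,0,0]]';python3 -m handwheel '[[0,0,0.7,0,0],[0,0,0.7,0,0],[0,0,0.5,0,0],[0,0,0,0,0]]'
```

```text
time_s: 3.2
tcp_pos: [0.7065, -0.0062, 0.2744]
ee_rot: [[-0.99, -0.139, 0.007], [-0.139, 0.99, -0.003], [-0.006, -0.004, -1.0]]
wrist_force: [-0.0, -2.9, 3.8]
gripper_width: 0.006
time_s: 3.7
tcp_pos: [0.7056, -0.002, 0.2501]
ee_rot: [[-0.99, -0.142, -0.002], [-0.142, 0.99, 0.0], [0.002, 0.001, -1.0]]
wrist_force: [-0.9, 0.2, 0.0]
gripper_width: 0.006
```

```bash
python3 -m handwheel '[[0,0,0.2,0,0],[0,0,0.2,0,0],[0,0,0,0,0]]';python3 -m handwheel '[[0,0,0.2,0,0],[0,0,0,0,0],[0,0,0,0,0]]'
```

```text
time_s: 4.08
tcp_pos: [0.7057, -0.0022, 0.247]
ee_rot: [[-0.99, -0.141, -0.001], [-0.141, 0.99, 0.0], [0.001, 0.0, -1.0]]
wrist_force: [-1.1, 1.3, 1.2]
gripper_width: 0.003
time_s: 4.45
tcp_pos: [0.7058, -0.0023, 0.2465]
ee_rot: [[-0.99, -0.142, 0.001], [-0.142, 0.99, 0.0], [-0.001, -0.0, -1.0]]
wrist_force: [-2.4, 1.8, 5.1]
gripper_width: 0.004
```

```bash
python3 -m handwheel '[[0,0,0.2,0,0],[0,0,0.1,0,0],[0,0,0,0,0],[0,0,0,0,0]]';python3 - <<'E'
from h import *
snap('side','s2.png',(200,165,310,300),4)
E
```

```text
time_s: 4.95
tcp_pos: [0.7059, -0.0023, 0.246]
ee_rot: [[-0.99, -0.142, 0.003], [-0.142, 0.99, -0.0], [-0.003, -0.001, -1.0]]
wrist_force: [-5.1, 2.1, 11.1]
gripper_width: 0.002
```

View pics/s2.png

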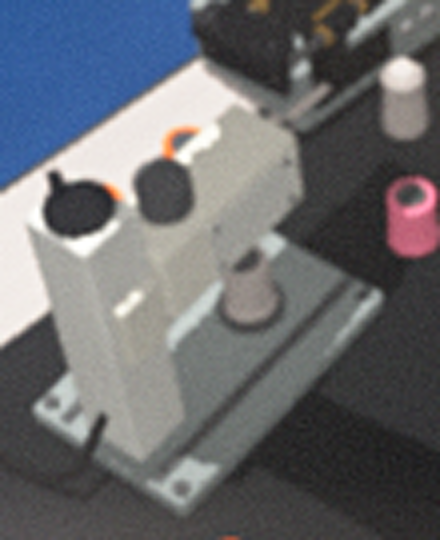

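```bash
python3 -m handwheel '[[0,0,-3,0,0],[0,0,-5,0,0],[4,-3,0,0,0.3],[4.5,-3.5,0,0,1],[4.5,-3.5,0,0,1],[4,-3.5,0,0,1],[4,-2.6,0,0,1],[0,0,5,-1.2,1],[0,0,5,0,1],[0,0,3,0,1]]';python3 -m handwheel '[[0,0,0,0,1],[0,0,0,0,1]]'; python3 - <<'E'
from fit import *
delta([.5202,-.1917,.073],9.3)
p=snap('wrist','w3.png');pickle.dump(p,open('pw3.pkl','wb'))
im=cv2.imread('pics/w3.png')
for X in [(-.126,0,.017),(-.06,-.0315,.028),(-.06,.0315,.028),(.0,-.0315,.028),(0,.0315,.028)]:
    u=proj(p,W((.5202,-.1917,np.radians(9.3)),X));cv2.drawMarker(im,tuple(int(a) for a in u),(0,0,255),0,10,1);print(u)
cv2.imwrite('pics/w3m.png',im)
E
```

```text
time_s: 6.25
tcp_pos: [0.5194, -0.1916, 0.1896]
ee_rot: [[-0.987, -0.161, -0.003], [-0.161, 0.987, 0.001], [0.003, 0.001, -1.0]]
wrist_force: [-0.4, 0.2, 0.3]
gripper_width: 0.832
time_s: 6.5
tcp_pos: [0.5217, -0.1917, 0.1935]
ee_rot: [[-0.987, -0.162, 0.002], [-0.162, 0.987, -0.001], [-0.002, -0.001, -1.0]]
wrist_force: [0.5, 0.3, 0.2]
gripper_width: 0.983
t 6.5 tcp [ 0.5217 -0.1917  0.1935] yaw 9.34 turn 0.04 shift [ 0.17  0.04 12.05] F [0.5 0.3 0.2] w 0.983
[320.32647873  46.5109562 ]
[281.85391987 129.32152101]
[358.44193888 129.47185119]
[283.67970092 199.94746799]
[356.20224239 200.09416822]
```

View pics/w3m.png

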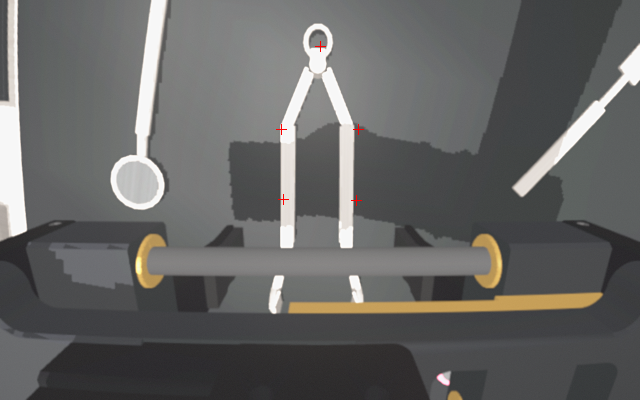

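```bash
python3 -m handwheel '[[0.25,-0.15,3,0,1],[0,0,4,0,1],[0,0,3,0,1],[0,0,1.5,0,1],[0,0,0.5,0,1],[0,0,0,0,1],[0,0,0,0,0.65],[0,0,0,0,0.65],[0,0,0,0,0.65],[0,0,0,0,0.65]]'
```

```text
time_s: 7.8
tcp_pos: [0.519, -0.1935, 0.0727]
ee_rot: [[-0.987, -0.162, 0.001], [-0.162, 0.987, -0.0], [-0.001, -0.0, -1.0]]
wrist_force: [0.6, 0.3, 1.5]
gripper_width: 0.678
```

```bash
python3 -m handwheel '[[0,0,-0.5,0,0.63],[0,0,-1,0,0.63],[0,0,-2,0,0.63],[0,0,-3,0,0.63],[0,0,-3,0,0.63],[0,0,-2.5,0,0.63],[0,0,0,0.9,0.63],[0,0,0,0,0.63]]'; python3 - <<'E'
from fit import *
delta([.5861,.0967,.113],8.4)
for X in [(-.185,0,0)]:
    q=W((.69,.112,np.radians(8.4)),X);delta([q[0],q[1],.193],8.4)
for o in [A(755,122)]: print('cupb top',at_z(d[o[0]],o[1],o[2],.05))
E
```

```text
time_s: 8.8
tcp_pos: [0.5178, -0.1933, 0.1916]
ee_rot: [[-0.989, -0.146, -0.001], [-0.146, 0.989, 0.001], [0.001, 0.001, -1.0]]
wrist_force: [0.2, -0.0, -1.4]
gripper_width: 0.632
t 8.8 tcp [ 0.5178 -0.1933  0.1916] yaw 8.38 turn -0.02 shift [-11.    27.68   7.87] F [ 0.2 -0.  -1.4] w 0.632
t 8.8 tcp [ 0.5178 -0.1933  0.1916] yaw 8.38 turn -0.02 shift [-2.99 27.68 -0.12] F [ 0.2 -0.  -1.4] w 0.632
cupb top [0.34017072 0.2805473  0.05      ]
```

```bash
python3 -m handwheel '[[0,2,0,0,0.66],[0,4,0,0,0.66],[0,4,0,0,0.66],[-1,4,0,0,0.66],[-1,4,0,0,0.66],[-1,4,0,0,0.66],[0,3.5,0,0,0.66],[0,2.2,0,0,0.66],[0,0,0,0,0.66],[0,0,0,0,0.66]]'; python3 -m handwheel '[[0,0,2,0,0.66],[0,0,3,0,0.66],[0,0,2,0,0.66],[0,0,0.9,0,0.66],[0,0,0,0,0.66],[0,0,0,0,0.66]]'; python3 - <<'E'
from fit import *
delta([.5861,.0967,.113],8.4)
p=d['scene'];snap('scene','c.png');snap('side','s.png')
a=cv2.imread('pics/raw_c.png')[190:285,290:420];b=cv2.imread('pics/raw_s.png')[195:295,200:330]
f=lambda i:cv2.resize(i,(780,300*1) if 0 else (int(i.shape[1]*3),int(i.shape[0]*3)),interpolation=cv2.INTER_CUBIC)
cv2.imwrite('pics/cs.png',np.hstack([f(a),np.zeros((285,10,3),np.uint8),f(b)[:285]]))
E
```

```text
time_s: 10.05
tcp_pos: [0.507, 0.085, 0.1917]
ee_rot: [[-0.989, -0.147, -0.001], [-0.147, 0.989, -0.001], [0.002, -0.0, -1.0]]
wrist_force: [0.5, -0.7, -0.9]
gripper_width: 0.665
time_s: 10.8
tcp_pos: [0.5082, 0.085, 0.114]
ee_rot: [[-0.989, -0.146, 0.002], [-0.146, 0.989, 0.001], [-0.002, 0.0, -1.0]]
wrist_force: [-0.3, 0.4, -0.3]
gripper_width: 0.661
t 10.8 tcp [0.5082 0.085  0.114 ] yaw 8.41 turn 0.01 shift [-7.88  0.02  0.12] F [-0.3  0.4 -0.3] w 0.661
```

View pics/cs.png

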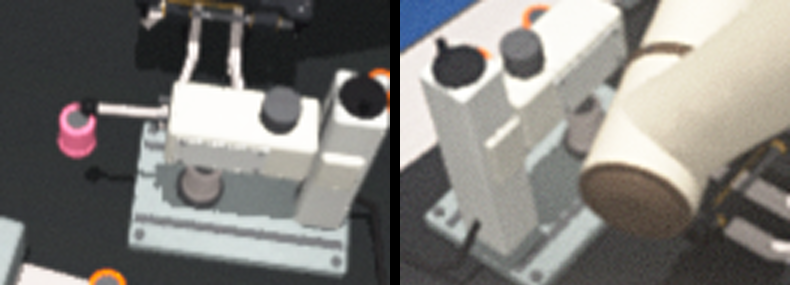

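```bash
python3 - <<'E'
from fit import *
s=sense();p=d['scene'];t=s['tcp_pos'];q=(t[0],t[1],np.radians(8.4));z0=t[2]-.0727
for X in [(0,0),(.045,0),(.09,0),(.105,0)]:
    print(X,((proj(p,W(q,X+(z0+.028,)))-[290,190])*3).round(0))
m=(.69,.112,np.radians(8.4))
for X in [(0,0,.03),(0,0,.035),(-.026,0,.03),(.026,0,.03),(0,-.026,.03),(0,.026,.03),(0,0,.08),(0,-.125,.1675)]: print(X,((proj(p,W(m,X))-[290,190])*3).round(0))
E
```

```text
(0, 0) [216.  21.]
(0.045, 0) [213.  54.]
(0.09, 0) [210.  89.]
(0.105, 0) [209. 100.]
(0, 0, 0.03) [200. 181.]
(0, 0, 0.035) [200. 179.]
(-0.026, 0, 0.03) [202. 160.]
(0.026, 0, 0.03) [198. 202.]
(0, -0.026, 0.03) [176. 178.]
(0, 0.026, 0.03) [224. 184.]
(0, 0, 0.08) [205. 160.]
(0, -0.125, 0.1675) [ 89. 105.]
```

```bash
python3 -m handwheel '[[-1,0,0,0,0.66],[-1.5,0,0,0,0.66],[-1.5,0,0,0,0.66],[-1.5,0,0,0,0.66],[-1.2,0,0,0,0.66],[-0.8,0,0,0,0.66],[-0.4,0,0,0,0.66],[0,0,0,0,0.66],[0,0,0,0,0.66]]'; python3 - <<'E'
from fit import *
delta([.5861,.0967,.113],8.4)
snap('scene','c2.png');snap('side','s3.png')
a=cv2.imread('pics/raw_c2.png')[200:280,310:410];b=cv2.imread('pics/raw_s3.png')[195:295,200:330]
cv2.imwrite('pics/cs2.png',np.hstack([cv2.resize(a,(500,400),interpolation=2),cv2.resize(b,(520,400),interpolation=2)])[:, :800] if 0 else np.hstack([cv2.resize(a,(440,352),interpolation=2),cv2.resize(b[:,20:110],(352,352),interpolation=2)]))
E
```

```text
time_s: 12.02
tcp_pos: [0.5854, 0.0965, 0.1132]
ee_rot: [[-0.989, -0.146, -0.0], [-0.146, 0.989, -0.0], [0.0, -0.0, -1.0]]
wrist_force: [-0.1, 0.2, -0.1]
gripper_width: 0.659
t 12.025 tcp [0.5854 0.0965 0.1132] yaw 8.41 turn 0.01 shift [-0.07  0.01  0.02] F [-0.1  0.2 -0.1] w 0.659
```

View pics/cs2.png

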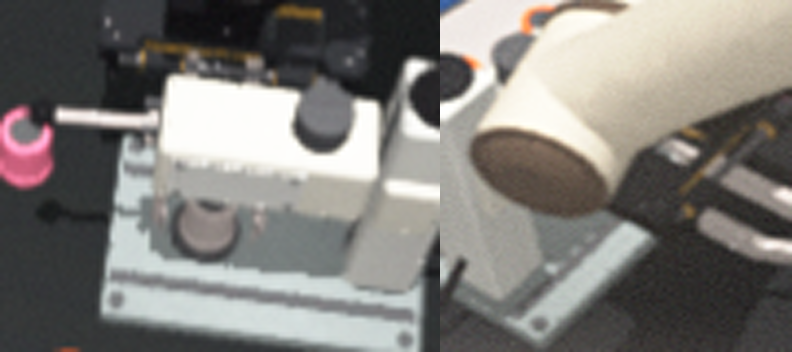

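The tip ends straddle the cup symmetrically: tips at about (162,215) and (258,222), cup centre at about 207. Closing now.

```bash
python3 -m handwheel '[[0,0,0,0,0.6],[0,0,0,0,0.56],[0,0,0,0,0.53],[0,0,0,0,0.5],[0,0,0,0,0.48],[0,0,0,0,0.46],[0,0,0,0,0.4],[0,0,0,0,0.3],[0,0,0,0,0.2],[0,0,0,0,0.2]]'
```

```text
time_s: 13.38
tcp_pos: [0.5858, 0.0966, 0.1132]
ee_rot: [[-0.989, -0.146, 0.0], [-0.146, 0.989, 0.0], [-0.0, 0.0, -1.0]]
wrist_force: [0.0, 0.4, -0.7]
gripper_width: 0.496
```

```bash
python3 -m handwheel '[[0,0,-0.3,0,0.1],[0,0,-0.4,0,0.1],[0,0,-0.5,0,0],[0,0,-0.4,0,0],[0,0,-0.1,0,0],[0,0,0,0,0],[0,0,0,0,0],[0,0,0,0,0]]'; python3 - <<'E'
from h import *
snap('scene','c3.png',(310,200,410,280),5)
E
```

```text
time_s: 14.38
tcp_pos: [0.5857, 0.0965, 0.1301]
ee_rot: [[-0.989, -0.146, -0.0], [-0.146, 0.989, -0.0], [0.0, -0.0, -1.0]]
wrist_force: [0.7, 0.3, -1.3]
gripper_width: 0.493
```

View pics/c3.png

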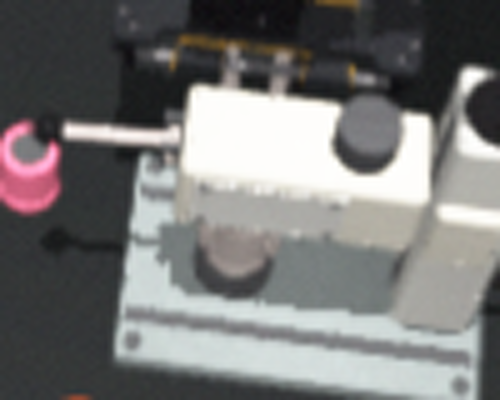

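The cup is off the nest: the dark disc shows below it. Next I retract along -x, then raise it.

```bash
python3 -m handwheel '[[0.5,0,0,0,0],[1,0,0,0,0],[1.5,0,0,0,0],[1.5,0,0,0,0],[1.5,0,0,0,0],[1.5,0,0,0,0],[1.5,0,0,0,0],[1.5,0,0,0,0],[1,0,0,0,0],[0.5,0,0,0,0]]'; python3 -m handwheel '[[0,0,-0.5,0,0],[0,0,-1,0,0],[0,0,-1.5,0,0],[0,0,-2,0,0],[0,0,-2,0,0],[0,0,-1.5,0,0],[0,0,-1,0,0],[0,0,-0.5,0,0],[0,0,0,0,0],[0,0,0,0,0]]'; python3 -m handwheel '[[0,0,0,0,0],[0,0,0,0,0],[0,0,0,0,0],[0,0,0,0,0]]'; python3 - <<'E'
from h import *
snap('scene','c4.png',(230,130,450,290),3.6)
E
```

```text
time_s: 15.68
tcp_pos: [0.4666, 0.0789, 0.1304]
ee_rot: [[-0.989, -0.147, 0.0], [-0.147, 0.989, 0.0], [-0.0, 0.0, -1.0]]
wrist_force: [-0.2, -0.0, -0.8]
gripper_width: 0.495
time_s: 16.92
tcp_pos: [0.4668, 0.0789, 0.2297]
ee_rot: [[-0.989, -0.146, -0.001], [-0.146, 0.989, -0.001], [0.001, -0.0, -1.0]]
wrist_force: [-0.9, -0.1, -1.1]
gripper_width: 0.494
time_s: 17.42
tcp_pos: [0.4671, 0.079, 0.2302]
ee_rot: [[-0.989, -0.146, -0.0], [-0.146, 0.989, -0.0], [0.0, -0.0, -1.0]]
wrist_force: [0.7, -0.2, -0.8]
gripper_width: 0.498
```

View pics/c4.png

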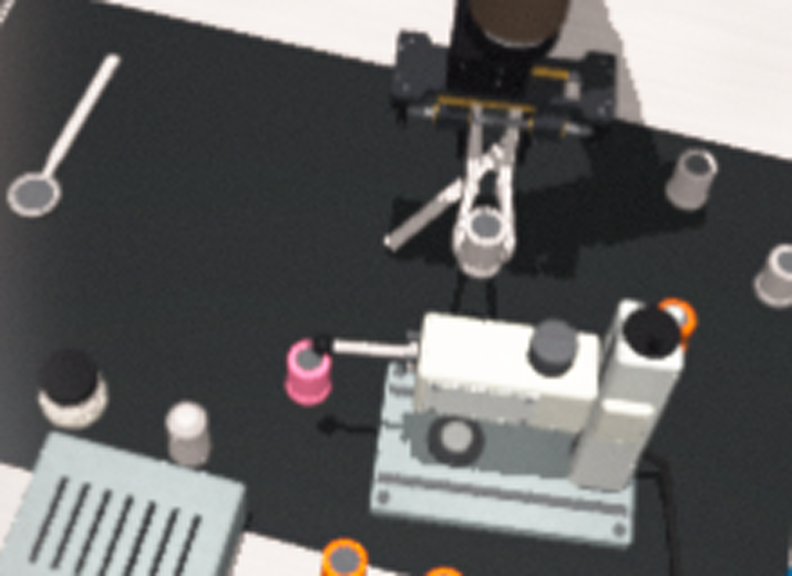

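The cup is upright in the tongs at (484,240). The nest is empty, the lever is down, and everything else is in place. The rim is at about 0.145 m and the cup axis about 0.12 m in front of the nest axis.

```bash
python3 -c "
from station import job
print(job.finish_job())"
```

```text
the job is handed in; nothing more can be done
None
```

The job is handed in; no verdict came back. I pressed the lift lever down until it met its stop at about 11 N. Then I picked up the tongs, brought them in along the machine's +x and closed them on the cup. I lifted the cup about 17 mm, drew it back 12 cm and raised it a further 10 cm.

- **Grip:** the opening held steady at about 43 mm, the stated width for tongs closed on the cup.
- **Cup position:** by the arm's pose, the rim is about 145 mm above the bench and the cup axis about 120 mm in front of the nest axis.
- **Last picture:** the cup is upside down in the tongs, the nest is empty, the lever is level and down, and the other objects look unmoved.
- **Not measured:** contact forces on the cup or stylus have no sensor here. I saw no sign of a knock: the wrist force stayed near 1 N during the lift and retreat.

No check failed or disagreed.

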